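# Rock test of a forged trivet

### The job

Check the square forged trivet for rock: with shut fingertips press lightly straight down, for a moment each, on the round rivet heads over its feet, taking opposite corners in turn - first the corner next clockwise (seen from above) from the one with the hanging ring, then the corner diagonally across from that, then the ring's own corner, and last the corner diagonally across from the ring. That last foot is short and rocks down: finish while holding it down on the table, so that the gap under the ring's foot stays open for the gauge. Do not lift the trivet or let it slide, and leave everything else on the table alone.

Things in the scene. Friction and masses are not known exactly. Their poses are not given: they have to be found in the camera images.
- trivet: loose square trivet of dark 12 mm steel bar, about 1 kg, on the bright steel table: frame 162 x 162 mm, underside 30 mm and top 42 mm above the table, open scrollwork inside no higher than the frame, a tapered leg under each corner at (+-75, +-75) mm. Origin at table level under its centre, z up, x and y along the frame's sides. It stands level on three feet; the fourth, across from the ring, is short
- head_cw: flat-topped round rivet head, 25 mm in diameter, standing 6 mm above the frame over the leg at (+75, -75) mm in the trivet's frame: the next corner clockwise from the ring, seen from above. Origin at the centre of its top face, 48 mm above the table; axes as the trivet's. Pressed first
- head_ccw: same rivet head over the leg at (-75, +75) mm, the next corner anticlockwise from the ring. Origin at the centre of its top face, 48 mm above the table. Pressed second
- head_ring: same rivet head over the leg at (+75, +75) mm, the corner that carries the hanging ring: 8 mm bar, 46 mm across, lying level at frame height outside this corner, reaching 156 mm out from the trivet's centre on the diagonal. Origin at the centre of the head's top face, 48 mm above the table. Pressed third
- head_across: same rivet head over the short leg at (-75, -75) mm, diagonally across from the ring. Origin at the centre of its top face, 48 mm above the table at rest and about 43 mm when pressed down. Pressed last and held
- foot_cw (a point): lowest point of the leg under head_cw; on the table (height 0)
- foot_ccw (a point): lowest point of the leg under head_ccw; on the table
- foot_ring (a point): lowest point of the leg under head_ring; on the table at rest, 4 to 5 mm up while the corner across is held down
- foot_across (a point): lowest point of the short leg under head_across; 4 to 5 mm above the table at rest, 0 when pressed down. A push of about 1 N on head_across tips the trivet about the diagonal through foot_cw and foot_ccw until this foot meets the table and the ring's foot is 4 to 5 mm up; let go, it tips back. The other three corners do not give
- punch: steel centre punch lying beside the trivet, 115 mm long, 12 mm thick (bystander)
- try_square: small engineer's square lying flat beside the trivet, stock 85 x 16 x 16 mm, blade 70 mm (bystander)
- rivet_tin: open round metal tin of rivets standing beside the trivet, 60 mm across, 45 mm tall; origin under its centre (bystander)
- flat_bar: offcut of flat bar lying beside the trivet, 150 x 25 x 8 mm (bystander)
- hammer: hammer with wooden handle lying to the right, 300 mm long (bystander)
- wrench: steel wrench lying to the right, 200 mm long (bystander)
- wire_brush: wire brush lying to the left, wooden back 240 mm long, 32 mm tall (bystander)
- g_clamp: G-clamp lying to the left, about 130 x 110 mm, 25 mm tall (bystander)

How it is judged (in metres and radians):
On the way, in this order (a step that is already met when the one before it is completed fails the run):
1. the corner next clockwise from the ring is pressed lightly on its rivet head (contact force between the fingers and head_cw between 1.5 and 40 N and height (world z) of foot_cw below 0.0015 m), for 0.1 s.
2. then, lightly, the corner diagonally across from that one (contact force between the fingers and head_ccw between 1.5 and 40 N and height (world z) of foot_ccw below 0.0015 m), for 0.1 s.
3. then, lightly, the ring's own corner (contact force between the fingers and head_ring between 1.5 and 40 N and height (world z) of foot_ring below 0.0015 m), for 0.1 s.
4. then the corner across from the ring, rocked down lightly until its foot is on the table (contact force between the fingers and head_across between 1 and 40 N and height (world z) of foot_across below 0.0015 m), for 0.1 s.
At the end, for the whole second after the job is handed in: The fingers still press the rivet head across from the ring lightly (0.5 to 40 N), that foot is within 1.5 mm of the table and the ring's foot stands over 3 mm clear of it, the other two feet are within 2 mm of the table, and the trivet is at rest within 12 mm of where it was (contact force between the fingers and head_across between 0.5 and 40 N and height (world z) of foot_across below 0.0015 m and height (world z) of foot_ring above 0.003 m and height (world z) of each of foot_cw, foot_ccw below 0.002 m and linear speed of trivet below 0.01 m/s and distance of trivet from where it was at the start of the episode below 0.012 m); the arm keeps its last pose, push and grip.
It fails at once if the trivet is struck or pressed hard (over 80 N) (contact force between any of the fingers, the arm and trivet above 80 N).
It fails at once if the trivet slides more than 12 mm (distance of trivet from where it was at the start of the episode above 0.012 m).
It fails at once if the trivet is lifted (height (world z) of any of foot_cw, foot_ccw above 0.006 m or height (world z) of any of foot_ring, foot_across above 0.01 m).
It fails at once if another thing on the table is moved (over 15 mm) (distance of any of punch, try_square, rivet_tin, flat_bar, hammer, wrench, wire_brush, g_clamp from where it was at the start of the episode above 0.015 m).
It also fails if it takes over 48 s, if anything falls off the work surface, if the arm or the gripper's body presses on something with over 40 N, if the wrist force passes 120 N, or if a joint passes its speed limit or range.

### The arm

A 6-joint arm with a two-finger parallel gripper is mounted at the origin on the work surface. World frame = base frame: x ahead of the robot, y to its left, z up, the work surface at z = 0. Lengths are in m, angles in degrees, forces in N, time in s.
With the tool pointing down it reaches from about 0.425 to 1.125 m from the base axis. Payload 14.9 kg.
Tool frame: the origin (TCP) lies midway between the tips of the shut fingers; the grasp point (between the pads) lies 19 mm behind it; z points along the fingers, y is the line along which they close (so a half turn about z gives the same grasp; the last joint's range is limited). The gripper opens to 91 mm and grips with 3 to 60 N. Pads are 32 mm wide; open, the fingers measure 118 mm over their backs; the gripper's body (76 mm by 178 mm) begins 60 mm behind the grasp point.
Start: joints at [-73.814, 21.709, 99.362, -0, 58.929, -1.908], TCP at [0.217, -0.665, 0.214] pointing down, gripper open.
Joint ranges: [-158.91, 158.91], [-42.39, 125.64], [0.06, 152.35], [-60.88, 240.88], [17.5, 164.5], [-176.32, 176.32]. Speed limits (degrees/s): [108.29, 108.29, 136.94, 180, 180, 180].

### API

Orientations are given as [roll, pitch, yaw] about the fixed x, y, z axes, in that order (R = Rz(yaw) Ry(pitch) Rx(roll)).
In Python, from workcell import telemetry, eyes, job gives the robot as it stands. The module is installed in compiled form; this text tells all that it offers.
- The arm moves only by the shell command python3 -m handwheel 'ROWS'. ROWS is JSON, a list of rows, each a list of 7 numbers: the turn, a rotation vector about the world's x, y, z in rad, then the shift along the world's x, y, z in mm, then the opening in per cent of the stroke, from 0 (shut) to 100 (fully open). A call has exactly 10 rows; each row shifts and turns the commanded pose from where the row before left it; what a row does not reach is not made up. A row lasts 1/8 s, in which the tool goes at most 62.5 mm and 10.7 degrees, less where a joint would pass 70% of its speed; a pose out of reach is approached as far as the arm can. A call with a gripper value outside its range is refused whole. The fingers move at their own pace and stop on an object; the grip force is fixed at half the most. Time passes only in rows, so rows that do not move let the fingers close, or fill a call up. It gives the time, the measured TCP pose, the force, the opening and the grip force at its end, in the units of the state.
- telemetry.observe(): the state, without advancing time (a new reading comes with each control period).
- eyes.snapshot(name): name is "scene" or "top"; returns a dict with "img" (400x640x3 uint8, red, green, blue), "depth" (400x640 float32, m along the optical axis (not along the pixel's ray), 0 where there is no reading), "fovy" (degrees; the focal length in pixels is half the picture's height over the tangent of half this angle, whatever the lens; pixels are square), "cx", "cy" (the principal point, pixels), "k1" (the pictures are not rectified: a ray, as slopes to the right and down, at radius r is drawn at 1 + k1 r^2 times it, then the intrinsics apply), "origin" and "orientation" of the camera in the world. Camera axes: x right, y up, looking along -z (the intrinsics and any distortion apply to the point x, -y, -z); pixel columns grow to the right and rows downward; lengths in m; the calibration is good to about 2 mm. A picture is of the moment at which its call begins.
- job.hand_in(): hands the job in; it is judged then, once.
Trained networks look in the newest picture that a camera, given by its name, has taken for a name from the list of things; names that differ only in an ending like _2 or _b are one class to them, and where a whole thing is asked for, a point or a joint stands for the part that bears it (a point fixed in the world has none). Each returns a list of dicts, best first, with "conf" (0 to 1); they miss things now and then, are a little off and sometimes report something else, mostly with a low value. They report only what shows in the picture. A call takes as long as a camera call.
- eyes.look_for(query, camera): "rect" ([left, top, right, bottom] in pixels, round what is visible of it).
The state is a dict: "clock": time; "joints": joint angles; "joint_velocities": joint speeds; "joint_torque": joint torques, N m; "eef_pos": TCP position; "orientation": TCP orientation; "ft_force": force on the tool from outside, world axes, zero at the start; "torque": the same for the moment, N m; "opening": finger opening in m; "grasp_force": force on a finger pad.
Only numpy, scipy, OpenCV 4.12 (cv2) and the standard library are available. Lean on these libraries where they do the work, as an engineer would, in place of code of your own. Each camera call takes 0.05 s, during which the arm holds its last target. There are 200 camera calls.

## Working session

There is one attempt and no reset: what is moved stays moved. The work goes in short steps, Python scripts to look and compute and a shell command to move; the robot and the scene stay as the last step left them, time stands still between calls to the robot, and variables do not carry over. Pictures are saved under pics/ and viewed, at most 10 in all, crops included, and the job is handed in when it is done.

```bash
mkdir -p pics; cat > h.py <<'E'
import numpy as np,cv2
from workcell import telemetry,eyes,job
from scipy.spatial.transform import Rotation as R
def Rm(o): return R.from_euler('xyz',o,degrees=True).as_matrix()
def K(s):
    f=200/np.tan(np.radians(s['fovy'])/2); return np.array([[f,0,s['cx']],[0,f,s['cy']],[0,0,1]])
def slopes(s,uv):
    return cv2.undistortPointsIter(np.array(uv,float).reshape(-1,1,2),K(s),np.array([s['k1'],0,0,0,0.]),None,None,(3,50,1e-10)).reshape(-1,2)
def rays(s,uv):
    p=slopes(s,uv); return np.c_[p[:,0],-p[:,1],-np.ones(len(p))]@Rm(s['orientation']).T
def atz(s,uv,z):
    d=rays(s,uv); o=np.array(s['origin']); return o+d*((z-o[2])/d[:,2])[:,None]
def cloud(s):
    v,u=np.mgrid[0:400,0:640]; d=rays(s,np.c_[u.ravel(),v.ravel()])
    return (np.array(s['origin'])+d*s['depth'].ravel()[:,None]).reshape(400,640,3)
E
python3 - <<'E'
from h import *
import pickle
for n in('scene','top'):
    s=eyes.snapshot(n); pickle.dump(s,open(n+'.pkl','wb'))
    cv2.imwrite(f'pics/{n}.png',s['img'][:,:,::-1]); print(n,s['origin'],s['orientation'],s['fovy'],s['cx'],s['cy'],s['k1'])
    for q in('trivet','head_cw','head_ring','rivet_tin'):
        print(q,[(np.round(r['rect']),round(r['conf'],2)) for r in eyes.look_for(q,n)][:5])
print(telemetry.observe())
E
```

```text
scene [1.51039938 0.14294926 1.07241431] [44.05964847 -0.21514096 97.59555886] 54.04381786194467 323.13296156770286 202.2672479193625 -0.08120675509659536
trivet [(array([316., 201., 378., 246.]), 0.64)]
head_cw []
head_ring []
rivet_tin []
top [0.44770459 0.01353322 1.24014721] [  4.31629484  -0.45864088 -89.34007884] 51.809354176407524 316.2468665224752 201.76394452549042 -0.08323203989495598
trivet [(array([248., 155., 321., 220.]), 0.93)]
head_cw [(array([245., 154., 319., 218.]), 0.65)]
head_ring [(array([257., 160., 262., 169.]), 0.44)]
rivet_tin [(array([231., 178., 252., 200.]), 0.68)]
{'clock': 0.5, 'joints': array([-7.38147760e+01,  2.17102769e+01,  9.93629933e+01, -9.90908441e-05,
        5.89294536e+01, -1.90763532e+00]), 'joint_velocities': array([ 0.0420899 , -0.0285513 , -0.02928333, -0.01646591, -0.17695344,
       -0.03630521]), 'joint_torque': array([ 8.57200976e-04, -7.63164496e+01, -4.34443402e+01,  6.51223445e-02,
        3.95328621e-02, -3.48158835e-05]), 'eef_pos': array([ 0.2173886 , -0.66538941,  0.21391505]), 'orientation': array([-1.79997275e+02, -5.84694236e-06,  1.80929105e+01]), 'ft_force': array([0.71395661, 0.37291455, 0.36608977]), 'torque': array([-0.03019301, -0.03084141, -0.0321716 ]), 'grasp_force': 0.0, 'opening': 0.09112620410296965}
```

```bash
python3 - <<'E'
from h import *
import pickle
s=pickle.load(open('top.pkl','rb'));im=s['img'][:,:,::-1]
cv2.imwrite('pics/topcrop.png',cv2.resize(im[125:245,210:360],None,fx=5,fy=5,interpolation=cv2.INTER_CUBIC))
E
```

```text
(no output)
```

View pics/topcrop.png

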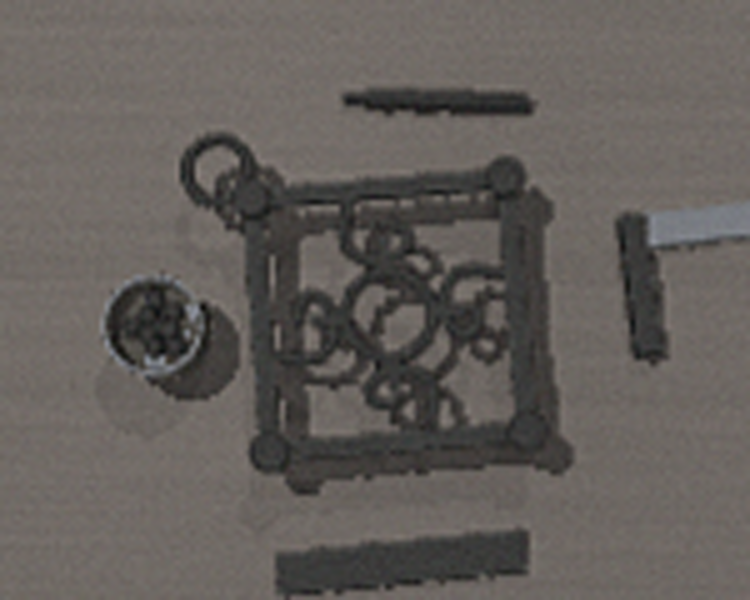

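View pics/scene.png

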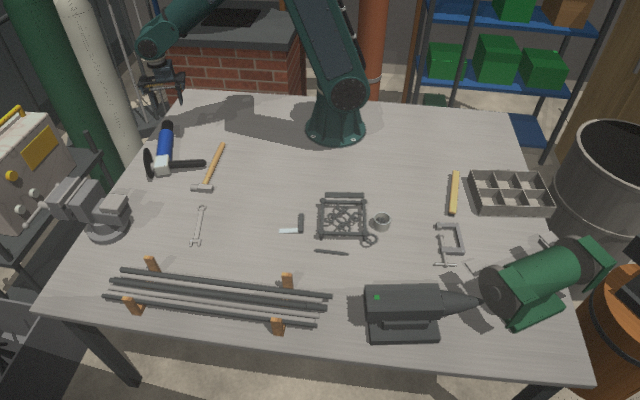

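View pics/top.png

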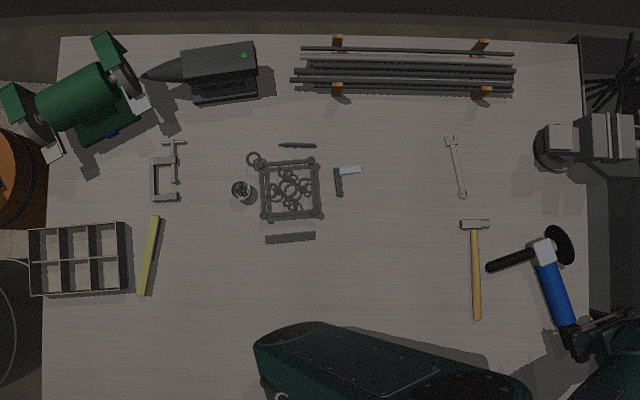

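The top view (image up is world +x, left is +y) shows the ring corner's head at about (261,164). Clockwise from it, head_cw is at (311,160), head_across at (315,211) and head_ccw at (264,215). Next I fit the square to these heads.

```bash
python3 - <<'E'
from h import *
import pickle
from scipy.optimize import least_squares
s=pickle.load(open('top.pkl','rb'))
c=np.array([[505,175],[270,452],[255,195],[528,430]])
uv=(c+.5)/5-.5+[210,125]
W=atz(s,uv,.048); print(np.round(W,4))
M=np.array([[75,-75],[-75,75],[75,75],[-75,-75]])/1000
def T(p): c_,s_=np.cos(p[2]),np.sin(p[2]); return M@np.array([[c_,s_],[-s_,c_]])+p[:2]
r=least_squares(lambda p:(T(p)-W[:,:2]).ravel(),[*W[:,:2].mean(0),0])
print('fit',r.x,np.degrees(r.x[2]),'res mm',np.round(r.fun*1000,1)); print(np.round(T(r.x),4))
# depth check: points near head height around each
for n in('top','scene'):
    s=pickle.load(open(n+'.pkl','rb'));P=cloud(s).reshape(-1,3);C=T(r.x)
    q=P[(abs(P[:,:2]-r.x[:2]).max(1)<.13)]
    t=q[abs(q[:,2])<.01]; print(n,'table z',np.median(t[:,2]),len(q))
    for k in C:
        h=q[(np.hypot(*(q[:,:2]-k).T)<.02)&(q[:,2]>.034)]; print(len(h),np.round(np.median(h,0),4) if len(h) else '', np.round(np.percentile(h[:,2],90),4) if len(h) else '')
    f=q[(q[:,2]>.034)&(q[:,2]<.056)]
    # mask fit: frame points in trivet frame extents
    a=r.x[2];l=(f[:,:2]-r.x[:2])@np.array([[np.cos(a),-np.sin(a)],[np.sin(a),np.cos(a)]])
    b=[]
    for ax in(0,1):
        o=1-ax
        for sg in(-1,1):
            m=(abs(l[:,o])<.055)&(abs(l[:,ax]*sg-.075)<.015); b.append(np.round(l[m,ax].mean()*1000,1))
    print('side centres mm',b)
E
```

```text
[[0.6614 0.023  0.048 ]
 [0.4975 0.1571 0.048 ]
 [0.6478 0.1692 0.048 ]
 [0.5121 0.0078 0.048 ]]
fit [0.57969745 0.08926873 0.09287653] 5.321432922079546 res mm [-0.1 -1.4  0.6 -0.1 -0.4  1.7 -0.1 -0.1]
[[0.6613 0.0215]
 [0.4981 0.157 ]
 [0.6474 0.1709]
 [0.512  0.0076]]
top table z 0.00022534686415731642 7357
76 [0.66   0.0233 0.0464] 0.0505
78 [0.5002 0.1561 0.046 ] 0.0497
90 [0.6466 0.1712 0.0452] 0.0493
79 [0.5137 0.0112 0.0455] 0.0494
side centres mm [np.float64(-74.3), np.float64(74.4), np.float64(-73.8), np.float64(75.0)]
scene table z -0.00027823851939179356 3913
46 [0.6631 0.0274 0.0454] 0.0495
48 [0.5019 0.159  0.0447] 0.0484
65 [0.6516 0.1725 0.0431] 0.0492
34 [0.5172 0.0127 0.046 ] 0.0492
side centres mm [np.float64(-72.4), np.float64(77.1), np.float64(-69.8), np.float64(78.2)]
```

```bash
python3 -m handwheel '[[0,0,0,26,40,0,0],[0,0,0,26,40,0,0],[0,0,0,26,40,0,0],[0,0,0,26,40,0,0],[0,0,0,26,40,0,0],[0,0,0,26,40,0,0],[0,0,0,26,40,0,0],[0,0,0,26,40,0,0],[0,0,0,26,40,0,0],[0,0,0,26,40,0,0]]'
```

```text
clock: 1.75
eef_pos: [0.4781, -0.2641, 0.2142]
orientation: [180.0, -0.0, 18.1]
ft_force: [0.5, -0.6, -0.3]
opening: 0.0007
grasp_force: 0.0
```

```bash
python3 -m handwheel '[[0,0,0,26,40,0,0],[0,0,0,26,40,0,0],[0,0,0,26,40,-10,0],[0,0,0,26,40,-15,0],[0,0,0,26,40,-20,0],[0,0,0,26,40,-25,0],[0,0,0,18,30,-25,0],[0,0,0,10,17,-25,0],[0,0,0,0,0,-20,0],[0,0,0,0,0,-5,0]]'
```

```text
clock: 3.0
eef_pos: [0.6603, 0.0211, 0.0676]
orientation: [-180.0, 0.1, 18.1]
ft_force: [0.2, 0.0, 0.6]
opening: 0.0008
grasp_force: 0.0
```

```bash
python3 -m handwheel '[[0,0,0,0,1,-10,0],[0,0,0,0,0,-5,0],[0,0,0,0,0,-3,0],[0,0,0,0,0,-1,0],[0,0,0,0,0,0,0],[0,0,0,0,0,0,0],[0,0,0,0,0,0,0],[0,0,0,0,0,0,0],[0,0,0,0,0,0,0],[0,0,0,0,0,0,0]]'; python3 - <<'E'
from h import *
s=eyes.snapshot('scene'); print(telemetry.observe()['eef_pos'],telemetry.observe()['ft_force'])
cv2.imwrite('pics/s2.png',cv2.resize(s['img'][170:270,280:410,::-1],None,fx=6,fy=6,interpolation=cv2.INTER_CUBIC))
E
```

```text
clock: 4.25
eef_pos: [0.6614, 0.0226, 0.0499]
orientation: [-180.0, -0.0, 18.1]
ft_force: [0.3, -0.6, -0.3]
opening: 0.0005
grasp_force: 0.0
[0.66138648 0.02261866 0.04993047] [ 0.30624476 -0.18838435 -0.24872824]
```

View pics/s2.png

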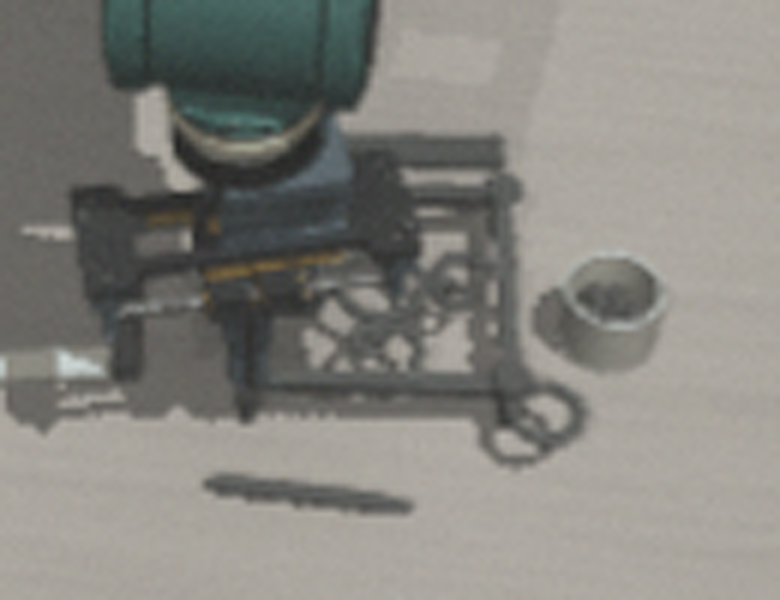

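The shut fingertips (crop about (245,385)) stand over head_cw, with the fingers 2 mm above it. Pressing now.

```bash
python3 -m handwheel '[[0,0,0,0,0,-1,0],[0,0,0,0,0,-0.5,0],[0,0,0,0,0,-0.3,0],[0,0,0,0,0,-0.3,0],[0,0,0,0,0,-0.3,0],[0,0,0,0,0,-0.2,0],[0,0,0,0,0,0,0],[0,0,0,0,0,0,0],[0,0,0,0,0,0,0],[0,0,0,0,0,0,0]]'
```

```text
clock: 5.55
eef_pos: [0.6615, 0.0226, 0.0477]
orientation: [180.0, -0.0, 18.1]
ft_force: [-2.1, -0.2, 6.2]
opening: 0.0005
grasp_force: 2.8
```

```bash
python3 -m handwheel '[[0,0,0,0,0,5,0],[0,0,0,0,0,20,0],[0,0,0,-30,25,0,0],[0,0,0,-35,29,0,0],[0,0,0,-35,29,0,0],[0,0,0,-35,29,0,0],[0,0,0,-28,23,0,0],[0,0,0,0,0,-10,0],[0,0,0,0,0,-8,0],[0,0,0,0,0,-3,0]]'; python3 -m handwheel '[[0,0,0,0,0,-1.5,0],[0,0,0,0,0,0,0],[0,0,0,0,0,-0.5,0],[0,0,0,0,0,-0.5,0],[0,0,0,0,0,-0.5,0],[0,0,0,0,0,-0.3,0],[0,0,0,0,0,-0.3,0],[0,0,0,0,0,-0.2,0],[0,0,0,0,0,0,0],[0,0,0,0,0,0,0]]'
```

```text
clock: 6.8
eef_pos: [0.499, 0.1571, 0.051]
orientation: [-180.0, 0.0, 18.0]
ft_force: [0.1, 0.8, 0.3]
opening: 0.0005
grasp_force: 0.0
clock: 8.05
eef_pos: [0.4984, 0.1576, 0.0477]
orientation: [-180.0, -0.0, 18.1]
ft_force: [-2.2, 0.8, 4.8]
opening: 0.0003
grasp_force: 2.7
```

```bash
python3 -m handwheel '[[0,0,0,0,0,0,0],[0,0,0,0,0,5,0],[0,0,0,0,0,20,0],[0,0,0,36,3,0,0],[0,0,0,40,4,0,0],[0,0,0,40,4,0,0],[0,0,0,34,3,0,0],[0,0,0,0,0,-10,0],[0,0,0,0,0,-8,0],[0,0,0,0,0,-3,0]]'; python3 -m handwheel '[[0,0,0,0,0,-1.5,0],[0,0,0,0,0,0,0],[0,0,0,0,0,-0.5,0],[0,0,0,0,0,-0.5,0],[0,0,0,0,0,-0.5,0],[0,0,0,0,0,-0.3,0],[0,0,0,0,0,-0.3,0],[0,0,0,0,0,-0.2,0],[0,0,0,0,0,0,0],[0,0,0,0,0,0,0]]'
```

```text
clock: 9.3
eef_pos: [0.6469, 0.1714, 0.0506]
orientation: [-180.0, 0.1, 18.1]
ft_force: [0.2, 0.8, -0.8]
opening: 0.0005
grasp_force: 0.0
clock: 10.55
eef_pos: [0.6485, 0.1717, 0.0479]
orientation: [180.0, -0.0, 18.1]
ft_force: [-0.6, 0.9, 3.4]
opening: 0.0008
grasp_force: 2.0
```

```bash
python3 -m handwheel '[[0,0,0,0,0,-0.2,0],[0,0,0,0,0,-0.2,0],[0,0,0,0,0,0,0],[0,0,0,0,0,0,0],[0,0,0,0,0,0,0],[0,0,0,0,0,0,0],[0,0,0,0,0,0,0],[0,0,0,0,0,0,0],[0,0,0,0,0,0,0],[0,0,0,0,0,0,0]]'; python3 -m handwheel '[[0,0,0,0,0,5,0],[0,0,0,0,0,20,0],[0,0,0,-24,-29,0,0],[0,0,0,-29,-35,0,0],[0,0,0,-29,-35,0,0],[0,0,0,-29,-35,0,0],[0,0,0,-25,-29,0,0],[0,0,0,0,0,-10,0],[0,0,0,0,0,-8,0],[0,0,0,0,0,-3,0]]'
```

```text
clock: 11.8
eef_pos: [0.6486, 0.1717, 0.0477]
orientation: [-180.0, -0.0, 18.1]
ft_force: [-2.7, 0.6, 8.0]
opening: 0.0004
grasp_force: 3.8
clock: 13.05
eef_pos: [0.5129, 0.0092, 0.051]
orientation: [-180.0, 0.0, 18.1]
ft_force: [0.9, 0.2, 0.3]
opening: 0.0005
grasp_force: 0.0
```

```bash
python3 -m handwheel '[[0,0,0,0,0,-1,0],[0,0,0,0,0,-0.8,0],[0,0,0,0,0,-0.7,0],[0,0,0,0,0,-0.6,0],[0,0,0,0,0,-0.6,0],[0,0,0,0,0,-0.6,0],[0,0,0,0,0,-0.6,0],[0,0,0,0,0,-0.6,0],[0,0,0,0,0,-0.5,0],[0,0,0,0,0,0,0]]'; python3 -m handwheel '[[0,0,0,0,0,-0.3,0],[0,0,0,0,0,-0.3,0],[0,0,0,0,0,-0.3,0],[0,0,0,0,0,-0.2,0],[0,0,0,0,0,-0.2,0],[0,0,0,0,0,0,0],[0,0,0,0,0,0,0],[0,0,0,0,0,0,0],[0,0,0,0,0,0,0],[0,0,0,0,0,0,0]]'
```

```text
clock: 14.3
eef_pos: [0.5124, 0.0086, 0.0453]
orientation: [-180.0, -0.0, 18.1]
ft_force: [-0.7, -0.3, 0.0]
opening: 0.0001
grasp_force: 0.6
clock: 15.55
eef_pos: [0.5124, 0.0086, 0.044]
orientation: [-180.0, 0.0, 18.1]
ft_force: [-1.3, -1.9, 1.7]
opening: 0.0002
grasp_force: 0.6
```

```bash
python3 -m handwheel '[[0,0,0,0,0,-0.2,0],[0,0,0,0,0,-0.2,0],[0,0,0,0,0,-0.2,0],[0,0,0,0,0,-0.2,0],[0,0,0,0,0,-0.2,0],[0,0,0,0,0,0,0],[0,0,0,0,0,0,0],[0,0,0,0,0,0,0],[0,0,0,0,0,0,0],[0,0,0,0,0,0,0]]'
```

```text
clock: 16.8
eef_pos: [0.5124, 0.0085, 0.0431]
orientation: [180.0, 0.0, 18.1]
ft_force: [-2.2, -2.5, 5.0]
opening: 0.0005
grasp_force: 2.6
```

```bash
python3 -m handwheel '[[0,0,0,0,0,-0.2,0],[0,0,0,0,0,-0.2,0],[0,0,0,0,0,-0.2,0],[0,0,0,0,0,0,0],[0,0,0,0,0,0,0],[0,0,0,0,0,0,0],[0,0,0,0,0,0,0],[0,0,0,0,0,0,0],[0,0,0,0,0,0,0],[0,0,0,0,0,0,0]]'; python3 - <<'E'
from h import *
for i in range(4):
    s=eyes.snapshot('scene'); o=telemetry.observe(); print(o['eef_pos'],o['ft_force'])
cv2.imwrite('pics/s3.png',cv2.resize(s['img'][150:270,270:410,::-1],None,fx=5,fy=5,interpolation=cv2.INTER_CUBIC))
E
```

```text
clock: 18.05
eef_pos: [0.5124, 0.0085, 0.0428]
orientation: [180.0, 0.0, 18.1]
ft_force: [-4.7, -3.6, 12.3]
opening: 0.0003
grasp_force: 6.1
[0.51236678 0.00847944 0.04277188] [-5.08370105 -4.20450216 12.59465013]
[0.51240209 0.00847005 0.04278338] [-5.52877154 -2.88843979 11.99259248]
[0.51240945 0.00847703 0.04279693] [-4.964206   -3.26368318 12.26990026]
[0.51241486 0.00848425 0.04279771] [-4.45863892 -2.77677228 12.2998858 ]
```

View pics/s3.png

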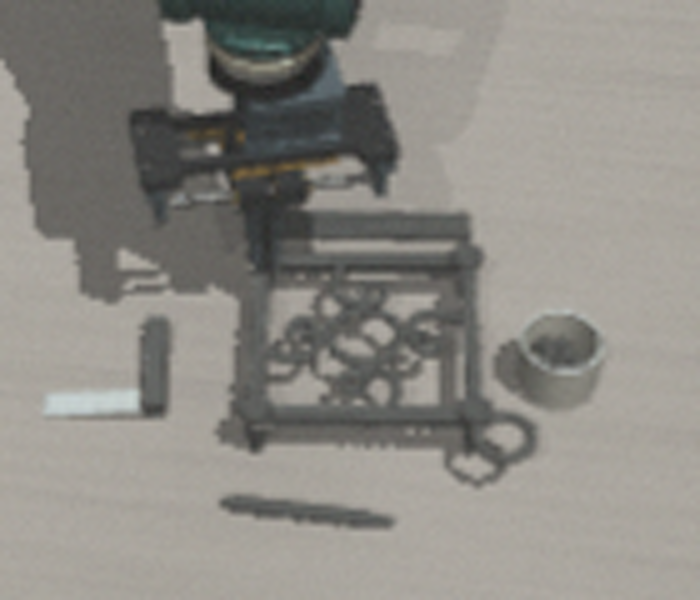

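The fingers press on head_across at about (262,260) in the crop. The head has stopped at 42.8 mm under a steady 12 N, so its foot is on the table, and the trivet has not shifted.

```bash
python3 -c "
from workcell import job
print(job.hand_in())"
```

```text
the job is handed in; nothing more can be done
None
```

I pressed all four rivet heads in the required order and handed the job in with the short foot held on the table at about 12 N; the hand-in returned no verdict.

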